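# Set up the reagent caddy for blood grouping

## Task

Set up the grey reagent caddy for blood grouping: the red dropper bottle is not used today, so take it out of the caddy and stand it in the white tray. The white saline bottle stays in its compartment, to keep the antisera that are easily mixed up apart: seen from the robot, stand the blue dropper bottle in the compartment directly to its left, the yellow one in the compartment directly to its right, and the black one in the next compartment to the right of the yellow one. Keep every bottle upright, and leave the white bottle, the pot, the teal-capped bottle and the flask where they stand.

Things in the scene. Friction and masses are not known exactly. Their poses are not given: they have to be found in the camera images.
- caddy: slate-grey caddy, fixed, 223 x 47 mm, up to 17 degrees askew: a row of five open square compartments, 41 mm inside, pitch 44 mm; floor 4 mm, dividers 20.5 mm, outer walls 24 mm above the worktop. Origin at the centre of its underside; x to its back (away from the robot), y along the row to the robot's left. Compartment centres, left to right: y = +88, +44, 0, -44, -88 mm, x = 0.
- white_bottle: white saline bottle with white cap standing in the second or third compartment of the caddy from the left; 36 mm across, 66 mm tall, cap 22 mm across; stays where it is. Origin at the centre of its underside.
- red_dropper: dropper bottle, white body, red cap and pointed tip; upright, 68 mm tall: body 25 mm across up to 40 mm, cap 19 mm across from 38 to 52 mm, then a 9 mm nozzle; about 20 g; origin at the centre of its underside, z up. At the start it stands in the caddy, in the second or third compartment from the left, next to the white bottle; its underside is then 4 mm above the worktop.
- blue_dropper: dropper bottle, white body, blue cap and pointed tip; upright, 68 mm tall: body 25 mm across up to 40 mm, cap 19 mm across from 38 to 52 mm, then a 9 mm nozzle; about 20 g; origin at the centre of its underside, z up. At the start on the worktop to the right, in front of a tall analyser whose face overhangs at world x = 0.68 m (y from -0.37 to 0.04): keep the wrist clear of it.
- yellow_dropper: dropper bottle, white body, yellow cap and pointed tip; upright, 68 mm tall: body 25 mm across up to 40 mm, cap 19 mm across from 38 to 52 mm, then a 9 mm nozzle; about 20 g; origin at the centre of its underside, z up. At the start on the worktop to the right, in front of a tall analyser whose face overhangs at world x = 0.68 m (y from -0.37 to 0.04): keep the wrist clear of it.
- black_dropper: dropper bottle, white body, black cap and pointed tip; upright, 68 mm tall: body 25 mm across up to 40 mm, cap 19 mm across from 38 to 52 mm, then a 9 mm nozzle; about 20 g; origin at the centre of its underside, z up. At the start on the worktop to the right, in front of a tall analyser whose face overhangs at world x = 0.68 m (y from -0.37 to 0.04): keep the wrist clear of it.
- tray: shallow white tray, fixed, left of the caddy: 110 mm (its x) x 150 mm (its y), 25 mm high, walls 3 mm, inner floor 3 mm above the worktop. Origin at the centre of its underside; its y axis points roughly towards the robot. The half near the robot (y from +12 to +63 mm) is taken by the white pot, the far half is free. A tall instrument stands close on its left: keep the wrist clear of it.
- pot: small white pot with a white lid, 35 mm across, 50 mm tall, standing in the tray; stays where it is. Origin at the centre of its underside.
- teal_bottle: white bottle with a teal cap, 37 mm across, 72 mm tall, on the worktop among the dropper bottles; a bystander. Origin at the centre of its underside.
- flask: conical glass flask, 64 mm across at its foot, 78 mm tall, on the worktop among the dropper bottles; a bystander. Origin at the centre of its underside.
Mind the look-alikes: they are no part of the job. What is shaped like the blue_dropper but orange or purple is not meant.

How it is judged:
At the end, for the whole second after the job is handed in: White bottle in its compartment; blue upright in the compartment directly left of it, yellow directly right, black directly right of yellow (each within 13 mm of the compartment's centre); red upright on the tray's floor; tilts under 0.15 rad, all at rest and released (((x of white_bottle in the frame of caddy between -0.013 and 0.013 m and y of white_bottle in the frame of caddy between 0.031 and 0.057 m and z of white_bottle in the frame of caddy between -0.002 and 0.01 m and x of blue_dropper in the frame of caddy between -0.013 and 0.013 m and y of blue_dropper in the frame of caddy between 0.075 and 0.101 m and z of blue_dropper in the frame of caddy between -0.002 and 0.01 m and x of yellow_dropper in the frame of caddy between -0.013 and 0.013 m and y of yellow_dropper in the frame of caddy between -0.013 and 0.013 m and z of yellow_dropper in the frame of caddy between -0.002 and 0.01 m and x of black_dropper in the frame of caddy between -0.013 and 0.013 m and y of black_dropper in the frame of caddy between -0.057 and -0.031 m and z of black_dropper in the frame of caddy between -0.002 and 0.01 m) or (x of white_bottle in the frame of caddy between -0.013 and 0.013 m and y of white_bottle in the frame of caddy between -0.013 and 0.013 m and z of white_bottle in the frame of caddy between -0.002 and 0.01 m and x of blue_dropper in the frame of caddy between -0.013 and 0.013 m and y of blue_dropper in the frame of caddy between 0.031 and 0.057 m and z of blue_dropper in the frame of caddy between -0.002 and 0.01 m and x of yellow_dropper in the frame of caddy between -0.013 and 0.013 m and y of yellow_dropper in the frame of caddy between -0.057 and -0.031 m and z of yellow_dropper in the frame of caddy between -0.002 and 0.01 m and x of black_dropper in the frame of caddy between -0.013 and 0.013 m and y of black_dropper in the frame of caddy between -0.101 and -0.075 m and z of black_dropper in the frame of caddy between -0.002 and 0.01 m)) and x of red_dropper in the frame of tray between -0.043 and 0.043 m and y of red_dropper in the frame of tray between -0.063 and 0.063 m and z of red_dropper in the frame of tray between -0.002 and 0.01 m and angle between each of blue_dropper, yellow_dropper, black_dropper, red_dropper, white_bottle's own z axis and vertical below 0.15 rad and linear speed of each of blue_dropper, yellow_dropper, black_dropper, red_dropper, white_bottle below 0.02 m/s and not (contact force between the fingers and blue_dropper above 0.2 N) and not (contact force between the fingers and yellow_dropper above 0.2 N) and not (contact force between the fingers and black_dropper above 0.2 N) and not (contact force between the fingers and red_dropper above 0.2 N)); the robot touches nothing.
It fails at once if a bottle, the pot or the flask is tipped over (more than 0.6 rad) (angle between any of blue_dropper, yellow_dropper, black_dropper, red_dropper, white_bottle, pot, teal_bottle, flask's own z axis and vertical above 0.6 rad).
It fails at once if the white bottle, the pot, the teal-capped bottle or the flask is moved by more than 30 mm (distance of any of white_bottle, pot, teal_bottle, flask from where it was at the start of the episode above 0.03 m).
It also fails if it takes over 107 s, if anything falls off the work surface, if the arm or the gripper's body presses on something with over 40 N, if the wrist force passes 120 N, or if a joint passes its speed limit or range.

## Robot

A 7-joint arm with a two-finger parallel gripper is mounted at the origin on a cart in front of the work surface, level with it; the furniture and walls round the work are solid. World frame = base frame: x ahead of the robot, y to its left, z up, the work surface at z = 0. Lengths are in m, angles in rad, forces in N, time in s.
With the tool pointing down it reaches from about 0.425 to 0.95 m from the base axis. Payload 16.7 kg.
Tool frame: the origin (TCP) lies at the very end of the fingers, on their centre line; the grasp point (between the pads) lies 19 mm behind it; z points along the fingers, y is the direction in which the jaws open and shut (so a half turn about z gives the same grasp; the last joint's range is limited). The gripper opens to 94 mm and grips with 3 to 60 N. Pads are 16 mm wide; open, the fingers measure 119 mm over their backs; the gripper's body (75 mm by 177 mm) begins 78 mm behind the grasp point.
Start: joints at [1.002, 0.426, 0.074, 1.606, -0.034, 1.111, -0.067], TCP at [0.275, -0.616, 0.205] pointing down, gripper open.
Joint ranges: [-2.85, 2.85], [-0.5, 2.14], [-1.23, 1.37], [0.21, 2.46], [-1.02, 4.16], [0.16, 2.05], [-2.73, 2.73]. Speed limits (rad/s): [1.89, 1.89, 2.39, 2.39, 3.01, 3.01, 3.01].

## Interface

Orientations are given as a rotation vector (axis times angle).
In Python, from workcell import arm gives the robot as it stands. The module is installed in compiled form; this text tells all that it offers.
- The arm moves only by the tool carry_out, never from a script. Its argument "deltas" is a list of rows, each a list of 3 entries, a list of its own where there are three numbers: the shift along the world's x, y, z in units of 25 mm (1.0 is 25 mm), then the turn about the world's z in units of 6 degrees (1.0 is 6 degrees), then the finger opening in mm, from 0 to 94. A call has 1 to 10 rows; each row is the pose to reach, as a shift and turn from the pose commanded when the call began; what a row does not reach only later rows make up. A row lasts 1/8 s, in which the tool goes at most 62.5 mm and 10.7 degrees, less where a joint would pass 70% of its speed; a pose out of reach is approached as far as the arm can. A call with a gripper value outside its range is refused whole. The fingers move at their own pace and stop on an object; "force" is the grip in N (left out, the last holds). Time passes only in rows, so rows that repeat a pose let the fingers close. It gives the time, the measured TCP pose, the force and the opening at its end, in the units of the state.
- arm.state(): the state, without advancing time (a new reading comes with each control period).
- arm.snapshot(name): name is "side" or "top"; returns a dict with "frame" (384x512x3 uint8, red, green, blue), "range_z" (384x512 float32, m along the optical axis (not along the pixel's ray), 0 where there is no reading), "fx", "fy", "cx", "cy" (pixels), "R" (3x3) and "t" (3): a world point X has camera coordinates R X + t. Camera axes: x right, y down, z forward; pixel columns grow to the right and rows downward; lengths in m; the calibration is good to about 2 mm. A picture is of the moment at which its call begins.
- arm.hand_in(): hands the job in, once; it reports no verdict.
Trained networks look in a picture, given as the dict that the camera call returned (one of the last four; its "shot" number tells which), for a name from the list of things; names that differ only in an ending like _2 or _b are one class to them, and where a whole thing is asked for, a point or a joint stands for the part that bears it (a point fixed in the world has none). Each returns a list of dicts, best first, with "conf" (0 to 1); they miss things now and then, are a little off and sometimes report something else, mostly with a low value. They report only what shows in the picture. A call takes as long as a camera call. They do not tell look-alikes from the thing itself.
- arm.find_in(picture, label): "box" ([left, top, width, height] as shares, 0 to 1, of the picture: columns of its width, rows of its height, round what is visible of it).
- arm.cut_out(picture, label): "mask" (384x512 bool, what is visible of it) and "box" ([left, top, width, height] as shares, 0 to 1, of the picture: columns of its width, rows of its height, round what is visible of it).
- arm.tip_of(picture, label): "centre" ([column, row] as shares, 0 to 1, of the picture: columns of its width, rows of its height: a listed point, or the origin of a listed thing).
The state is a dict: "t": time; "joint_pos": joint angles; "qd": joint speeds; "joint_efforts": joint torques, N m; "tcp_pos": TCP position; "ee_rot": TCP orientation; "force": force on the tool from outside, world axes, zero at the start; "torque": the same for the moment, N m; "width": finger opening in m.
Only numpy, scipy, OpenCV 4.12 (cv2) and the standard library are available. Lean on these libraries where they do the work, as an engineer would, in place of code of your own. Each camera call takes 0.05 s, during which the arm holds its last target.

## Working session

There is one attempt and no reset: what is moved stays moved. The work goes in short steps, Python scripts to look and compute and a tool call to move; the robot and the scene stay as the last step left them, time stands still between calls to the robot, and variables do not carry over. Pictures are saved under pics/ and viewed, and the job is handed in when it is done.

Besides the shell and the picture viewer there is one more tool, called after "Request:" in YAML: its name, and indented under it one key for each argument. carry_out: Moves the arm, as the interface text tells. Its arguments: {"type":"object","properties":{"deltas":{"type":"array","items":{"type":"array"}},"force":{"type":"number"}},"required":["deltas"]}

```bash
mkdir -p pics
cat > h.py <<'E'
import numpy as np,cv2,pickle
from workcell import arm
def snap(n):
    return arm.snapshot(n)
def save(f,p,s=None,up=1):
    im=f[:,:,::-1]
    if s: im=im[s[1]:s[3],s[0]:s[2]]
    im=cv2.resize(im,None,fx=up,fy=up,interpolation=cv2.INTER_CUBIC)
    cv2.imwrite('pics/'+p,im)
def world(S,u,v,z=None):
    K=np.array([(u-S['cx'])/S['fx'],(v-S['cy'])/S['fy'],1.0])
    R=np.array(S['R']);t=np.array(S['t'])
    if z is None:
        d=S['range_z'][int(round(v)),int(round(u))]; return R.T@(K*d-t)
    c=-R.T@t; r=R.T@K
    return c+r*(z-c[2])/r[2]
def cloud(S):
    v,u=np.mgrid[0:384,0:512]; d=S['range_z']
    P=np.stack([(u-S['cx'])/S['fx']*d,(v-S['cy'])/S['fy']*d,d],-1)
    W=(P-np.array(S['t']))@np.array(S['R'])
    W[d==0]=np.nan
    return W
E
python3 - <<'E'
from h import *
st=arm.state();print(st['t'],st['tcp_pos'],st['ee_rot'],st['width'])
for n in('top','side'):
    S=snap(n);save(S['frame'],n+'0.png',up=1.5)
    pickle.dump(S,open(n+'0.pkl','wb'))
    R=np.array(S['R']);print(n,-R.T@np.array(S['t']),S['fx'])
E
```

```text
0.0 [ 0.27490328 -0.61601321  0.204786  ] [-3.07147278e+00 -6.54237355e-01  5.42902983e-04] 0.09414307863251647
top [ 0.2974911  -0.06407148  1.22364856] 360.7929823385885
side [ 0.57719398 -0.96184459  0.74720788] 364.6057159294431
```

View pics/top0.png

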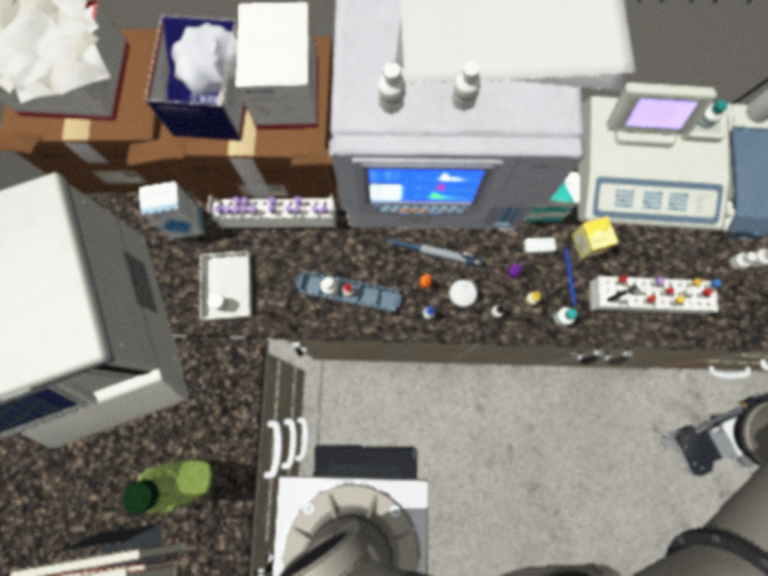

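View pics/side0.png

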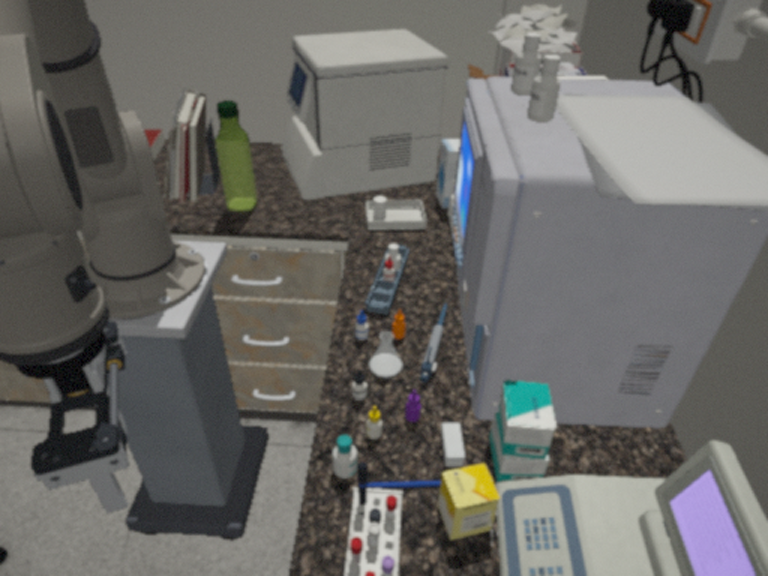

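The top view (1.5x) shows the caddy at (348,290), with white at (328,284) in the 2nd compartment and red at (348,289) in the 3rd. Blue is at (429,312), black at (497,311) and yellow at (534,297). The look-alikes are orange (426,281) and purple (515,270). The flask is at (463,292), the teal bottle at (567,316), and the tray at (226,285) with the pot at (215,302). Next I'll take close crops and measure.

Run:
```python
from h import *
S=pickle.load(open('top0.pkl','rb'));T=pickle.load(open('side0.pkl','rb'))
save(S['frame'],'topc.png',(125,155,405,225),2.8)
save(T['frame'],'sidec.png',(190,120,350,330),2.8)
S=snap('top')
for n in ['caddy','white_bottle','red_dropper','blue_dropper','yellow_dropper','black_dropper','tray','pot','teal_bottle','flask']:
    o=[]
    for r in arm.tip_of(S,n)[:7]:
        u,v=r['centre'][0]*512,r['centre'][1]*384
        z=0.004 if n in('white_bottle','red_dropper') else 0
        o.append((round(r['conf'],2),round(u,1),round(v,1),world(S,u,v,z)[:2].round(3).tolist()))
    print(n,o)
W=cloud(S)
# caddy: height points
def reg(u0,v0,u1,v1,lo,hi):
    w=W[v0:v1,u0:u1].reshape(-1,3);w=w[np.isfinite(w).all(1)];return w[(w[:,2]>lo)&(w[:,2]<hi)]
w=reg(190,175,275,215,.012,.035)
r=cv2.minAreaRect((w[:,:2]*1000).astype(np.float32));print('caddy',r,len(w))
w=reg(125,160,175,220,.012,.035)
r=cv2.minAreaRect((w[:,:2]*1000).astype(np.float32));print('tray',r,len(w))
print('table',np.nanmedian(W[205:212,300:400,2]))
for n,u,v in [('blue',286,208),('black',331,207),('yellow',356,198),('red',232,192),('white',219,189),('orange',284,187),('purple',343,180),('flask',308,195),('teal',378,211),('pot',143,201)]:
    w=reg(u-12,v-12,u+12,v+12,.032 if n not in('red','white') else .04,.1)
    if len(w):print(n,len(w),w.mean(0).round(3),w.min(0).round(3),w.max(0).round(3))
print(arm.state()['t'])
```

```text
caddy [(0.77, 234.2, 196.1, [0.554, 0.02])]
white_bottle [(0.62, 220.0, 189.6, [0.575, 0.07])]
red_dropper [(0.39, 231.3, 196.8, [0.55, 0.029])]
blue_dropper [(0.47, 341.0, 182.9, [0.611, -0.351]), (0.41, 285.7, 188.6, [0.585, -0.158]), (0.4, 282.7, 208.0, [0.516, -0.149])]
yellow_dropper [(0.59, 352.0, 202.4, [0.542, -0.387])]
black_dropper [(0.5, 327.8, 209.3, [0.516, -0.303])]
tray [(0.97, 150.3, 191.0, [0.564, 0.312])]
pot [(0.69, 304.5, 194.5, [0.566, -0.224]), (0.62, 149.0, 203.5, [0.52, 0.313])]
teal_bottle [(0.52, 372.1, 212.1, [0.51, -0.455])]
flask [(0.8, 308.0, 197.1, [0.557, -0.236])]
caddy ((559.1995849609375, 27.862037658691406), (241.1704864501953, 51.81847381591797), 79.65750885009766) 395
tray ((565.8890991210938, 310.3819580078125), (152.41700744628906, 110.97023010253906), 5.931761741638184) 285
table 0.0011181865358491372
blue 31 [ 0.511 -0.155  0.05 ] [ 0.503 -0.163  0.033] [ 0.521 -0.147  0.07 ]
black 38 [ 0.52  -0.308  0.047] [ 0.511 -0.321  0.032] [ 0.529 -0.301  0.073]
yellow 35 [ 0.551 -0.388  0.048] [ 0.541 -0.398  0.032] [ 0.562 -0.379  0.067]
red 51 [0.562 0.045 0.053] [0.551 0.021 0.04 ] [0.582 0.065 0.073]
white 87 [0.563 0.066 0.056] [0.55  0.029 0.04 ] [0.582 0.086 0.073]
orange 31 [ 0.584 -0.147  0.049] [ 0.578 -0.156  0.032] [ 0.593 -0.139  0.066]
purple 35 [ 0.613 -0.349  0.049] [ 0.608 -0.36   0.032] [ 0.623 -0.34   0.069]
flask 102 [ 0.56  -0.232  0.052] [ 0.543 -0.255  0.033] [ 0.581 -0.217  0.081]
teal 111 [ 0.509 -0.454  0.054] [ 0.494 -0.474  0.035] [ 0.527 -0.44   0.077]
pot 97 [0.522 0.316 0.051] [0.507 0.301 0.036] [0.539 0.335 0.058]
0.65
```

View pics/topc.png

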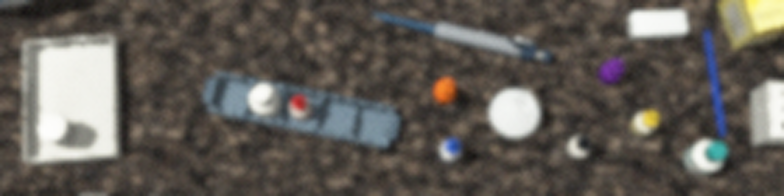

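View pics/sidec.png

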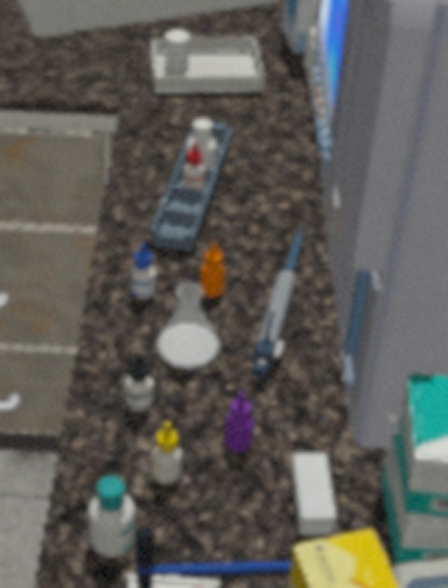

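The close crops confirm the choice. Blue, black and yellow stand apart from the orange and purple look-alikes, and red is next to white, with white in the 2nd compartment from the left. Targets are therefore blue in the 1st compartment, yellow in the 3rd (after red leaves it) and black in the 4th. Next I'll refine the positions.

```bash
cat > fit.py <<'E'
from h import *
from scipy.optimize import least_squares,minimize
def bottle(Ws,x0,base=0.0,prof=((.004,.036,.0125),(.043,.050,.0095)),zmin=0.006):
    P=np.concatenate([W.reshape(-1,3) for W in Ws]);P=P[np.isfinite(P).all(1)]
    P=P[np.hypot(P[:,0]-x0[0],P[:,1]-x0[1])<.024]
    out=[]
    for lo,hi,r in prof:
        q=P[(P[:,2]-base>max(lo,zmin))&(P[:,2]-base<hi)]
        out.append(np.c_[q,np.full(len(q),r)])
    Q=np.concatenate(out)
    s=least_squares(lambda p:np.hypot(Q[:,0]-p[0],Q[:,1]-p[1])-Q[:,3],x0,loss='soft_l1',f_scale=.0015)
    return s.x,len(Q),np.median(abs(s.fun))
def proj(S,X):
    c=X@np.array(S['R']).T+np.array(S['t']);return np.c_[c[:,0]/c[:,2]*S['fx']+S['cx'],c[:,1]/c[:,2]*S['fy']+S['cy']]
E
python3 - <<'E'
from fit import *
S=pickle.load(open('top0.pkl','rb'));T=pickle.load(open('side0.pkl','rb'))
Ws=[cloud(S),cloud(T)]
for n,x in dict(blue=(.511,-.155),black=(.52,-.308),yellow=(.551,-.388),red=(.558,.031),white=(.566,.073)).items():
    b=.004 if n in('red','white') else 0
    kw=dict(zmin=.024) if b else {}
    if n=='white': kw['prof']=((.02,.045,.018),)
    for nm,w in(('both',Ws),('top',Ws[:1]),('side',Ws[1:])):
        try:
            r=bottle(w,x,b,**kw);print(n,nm,r[0].round(4),r[1],r[2].round(4))
        except Exception as e:print(n,nm,e)
# caddy silhouettes
def box(p,L=.223,Wd=.047,h=.024):
    c,s=np.cos(p[2]),np.sin(p[2]);X=np.array([[a*Wd/2,b*L/2,z] for a in(-1,1) for b in(-1,1) for z in(0,h)])
    return np.c_[p[0]+c*X[:,0]-s*X[:,1],p[1]+s*X[:,0]+c*X[:,1],X[:,2]]
masks=[]
for S_,r in((S,(190,170,280,215)),(T,(235,150,280,215))):
    f=S_['frame'].astype(int);m=(f[...,2]-f[...,0]>12)
    mm=np.zeros(m.shape,np.uint8);mm[r[1]:r[3],r[0]:r[2]]=m[r[1]:r[3],r[0]:r[2]]
    Wz=cloud(S_)[...,2]; ign=cv2.dilate(((Wz>.027)).astype(np.uint8),np.ones((3,3)))>0
    masks.append((S_,mm,ign))
def cost(p,use):
    p=np.array(p)/np.array([1000,1000,100]);t=0
    for i in use:
        S_,m,ign=masks[i];k=8
        h=cv2.convexHull(proj(S_,box(p)).astype(np.float32))[:,0]
        im=np.zeros((384,512),np.uint8)
        big=np.zeros((384*4,512*4),np.uint8);cv2.fillConvexPoly(big,np.round(((h+.5)*4-.5)*16).astype(np.int32),255,shift=4)
        a=cv2.resize(big,(512,384),interpolation=cv2.INTER_AREA)/255.
        g=m.astype(float)
        t+=(abs(a-g)*(~ign)).sum()
    return t
for use in((0,),(1,),(0,1)):
    s=minimize(cost,[559,28,-18],args=(use,),method='Nelder-Mead',options=dict(initial_simplex=[[559,28,-18],[565,28,-18],[559,20,-18],[559,28,-10]]))
    print(use,s.x,s.fun,[int(masks[i][1].sum()) for i in use])
    p=s.x/np.array([1000,1000,100])
    c,sn=np.cos(p[2]),np.sin(p[2])
    for y in(.088,.044,0,-.044): print('  ',y,np.round([p[0]-sn*y,p[1]+c*y],4))
for i,(S_,m,ign) in enumerate(masks):
    v=S_['frame'].copy()
    h=cv2.convexHull(proj(S_,box(p)).astype(np.float32))[:,0]
    r=[(180,160,300,225),(220,140,300,220)][i]
    v=cv2.resize(v[r[1]:r[3],r[0]:r[2]],None,fx=5,fy=5)
    cv2.polylines(v,[np.round((h-[r[0],r[1]]+.5)*5).astype(int)],True,(255,255,0),1)
    cv2.imwrite(f'pics/cad{i}.png',v[:,:,::-1])
# heights around tray/instrument
W=Ws[0].reshape(-1,3);W=W[np.isfinite(W).all(1)]
for z0 in(.1,.2,.3):
    q=W[(W[:,2]>z0)&(W[:,0]>.45)&(W[:,0]<.68)&(W[:,1]>.15)&(W[:,1]<.6)]
    print(z0,len(q),q[:,:2].min(0) if len(q) else '')
q=W[(W[:,2]>.06)&(W[:,0]>.62)&(W[:,0]<.9)&(W[:,1]>.1)&(W[:,1]<.4)];print(q.min(0),q.max(0))
E
```

```text
blue both [ 0.5104 -0.1583] 125 0.0013
blue top [ 0.5139 -0.1567] 36 0.001
blue side [ 0.5093 -0.1584] 89 0.001
black both [ 0.519  -0.3133] 146 0.0012
black top [ 0.5226 -0.3116] 37 0.0014
black side [ 0.5182 -0.3134] 109 0.0009
yellow both [ 0.5503 -0.3925] 161 0.0011
yellow top [ 0.5538 -0.3909] 41 0.001
yellow side [ 0.5495 -0.3927] 120 0.0009
red both [0.5585 0.0263] 78 0.0026
red top [0.5617 0.0289] 30 0.0017
red side [0.5566 0.0252] 48 0.0015
white both [0.5677 0.0721] 102 0.0022
white top [0.5692 0.0722] 56 0.0025
white side [0.5649 0.0714] 46 0.0021
(0,) [558.80491683  25.65612685 -17.92386855] 73.74509803921569 [800]
   0.088 [0.5745 0.1122]
   0.044 [0.5666 0.069 ]
   0 [0.5588 0.0257]
   -0.044 [ 0.551  -0.0176]
(1,) [557.03281492  32.93594235 -16.85221993] 78.05098039215686 [467]
   0.088 [0.5718 0.1197]
   0.044 [0.5644 0.0763]
   0 [0.557  0.0329]
   -0.044 [ 0.5497 -0.0104]
(0, 1) [558.16402312  27.82495666 -17.51970017] 193.843137254902 [800, 467]
   0.088 [0.5735 0.1145]
   0.044 [0.5658 0.0712]
   0 [0.5582 0.0278]
   -0.044 [ 0.5505 -0.0155]
0.1 7111 [0.45000201 0.41531745]
0.2 6200 [0.45000201 0.41531745]
0.3 5018 [0.45000201 0.41531745]
[0.6879079  0.10000546 0.06003504] [0.89999954 0.39996768 0.43193184]
```

View pics/cad0.png

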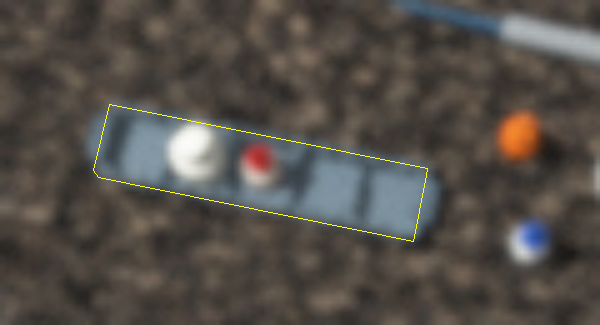

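View pics/cad1.png

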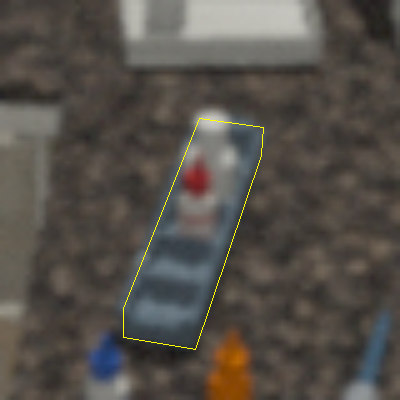

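Request:
carry_out:
  deltas:
    - [[11.36,25.72,-2.2],9.3,60]
    - [[11.36,25.72,-2.2],9.3,60]
    - [[11.36,25.72,-2.2],9.3,60]
    - [[11.36,25.72,-2.2],9.3,60]
    - [[11.36,25.72,-2.2],9.3,60]
    - [[11.36,25.72,-2.2],9.3,60]
    - [[11.36,25.72,-2.2],9.3,60]
    - [[11.36,25.72,-2.2],9.3,60]
    - [[11.36,25.72,-2.2],9.3,60]
    - [[11.36,25.72,-2.2],9.3,60]
  force: 12

```text
t: 1.9
tcp_pos: [0.5275, -0.0447, 0.1569]
ee_rot: [2.409, 2.015, 0.001]
force: [-0.3, -0.9, 0.0]
width: 0.0599
```

Request:
carry_out:
  deltas:
    - [[1.0,2.2,0],0,60]
    - [[1.0,2.2,0],0,60]
    - [[1.0,2.2,0],0,60]

```text
t: 2.28
tcp_pos: [0.5516, 0.0082, 0.1565]
ee_rot: [-2.409, -2.016, 0.001]
force: [0.9, -0.8, -0.4]
width: 0.0602
```

Run:
```python
from fit import *
s=arm.state();print(s['t'],s['tcp_pos'],s['ee_rot'])
T=snap('side');save(T['frame'],'s1.png',(190,100,340,250),4)
r=bottle([cloud(T)],(.559,.027),.004,zmin=.02);print(r)
```

```text
2.275 [0.55163191 0.008229   0.15653323] [-2.40903401e+00 -2.01637669e+00  8.50496708e-04]
(array([0.55737404, 0.02493578]), 54, np.float64(0.001965497990422946))
```

View pics/s1.png

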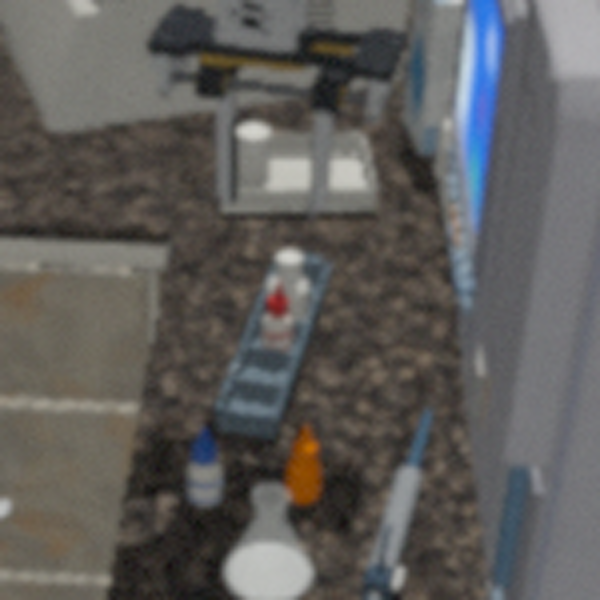

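The side view shows the gripper above the caddy at (275,170), clear of everything. I'll go down on red.

Request:
carry_out:
  deltas:
    - [[0.26,0.72,0],0,60]
    - [[0.26,0.72,-2],0,60]
    - [[0.26,0.72,-4],0,60]
    - [[0.26,0.72,-5],0,60]
    - [[0.26,0.72,-5.05],0,60]
    - [[0.26,0.72,-5.05],0,60]

```text
t: 3.08
tcp_pos: [0.559, 0.0268, 0.0315]
ee_rot: [2.409, 2.015, 0.002]
force: [0.2, 0.1, 0.2]
width: 0.0601
```

Request:
carry_out:
  deltas:
    - [[0,0,0],0,10]
    - [[0,0,0],0,10]
    - [[0,0,0],0,10]
    - [[0,0,0],0,10]
    - [[0,0,0],0,10]

```text
t: 3.7
tcp_pos: [0.5585, 0.0266, 0.0306]
ee_rot: [2.409, 2.016, 0.0]
force: [-0.5, -0.9, 3.5]
width: 0.0248
```

Request:
carry_out:
  deltas:
    - [[0,0,2],0,10]
    - [[0,0,4],0,10]
    - [[0,0,4.4],0,10]
    - [[0.2,2,4.4],0,10]
    - [[0.4,4,4.4],0,10]
    - [[0.6,6,4.4],0,10]
    - [[0.8,8,4.4],0,10]
    - [[1.06,10,4.4],0,10]
    - [[1.06,10.46,4.4],0,10]
    - [[1.06,10.46,4.4],0,10]

```text
t: 4.95
tcp_pos: [0.5842, 0.2882, 0.1394]
ee_rot: [-2.408, -2.017, 0.002]
force: [0.3, -0.6, -0.7]
width: 0.0248
```

Run:
```python
from fit import *
s=arm.state();print(s['t'],s['tcp_pos'],s['ee_rot'],s['width'])
T=snap('side');save(T['frame'],'s2.png',(190,60,340,210),4)
T=snap('top');save(T['frame'],'t2.png',(80,120,280,270),3.5)
```

```text
4.95 [0.58419227 0.28824709 0.13944535] [-2.40767727e+00 -2.01747436e+00  2.21739858e-03] 0.024782757517992145
```

View pics/s2.png

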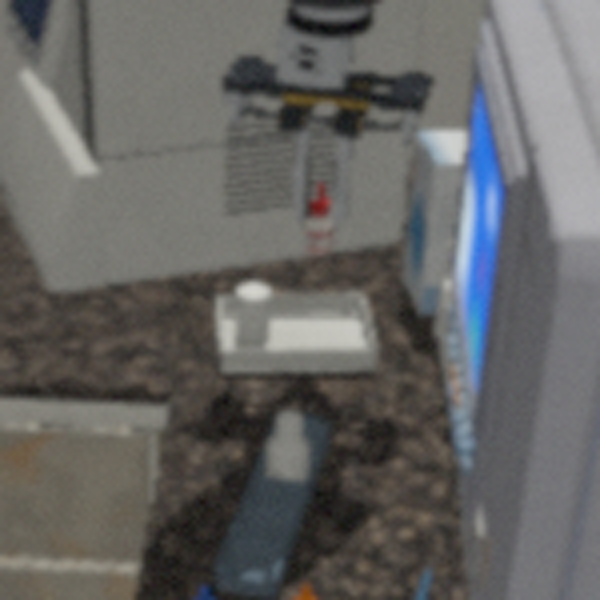

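View pics/t2.png

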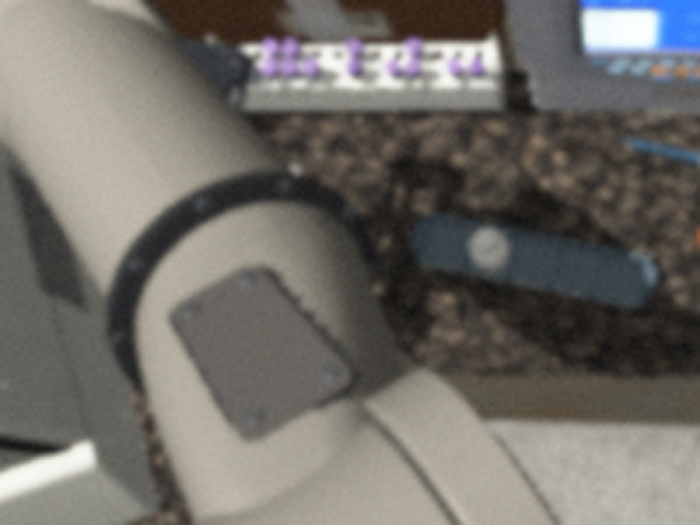

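Red is held upright at (318,215) in the side view, above the free half of the tray and clear of the pot. I'll lower it in stages and watch the force.

Request:
carry_out:
  deltas:
    - [[0,0,-1],0,10]
    - [[0,0,-2],0,10]
    - [[0,0,-2],0,10]

```text
t: 5.42
tcp_pos: [0.5843, 0.2857, 0.089]
ee_rot: [-2.411, -2.014, 0.005]
force: [0.1, 0.5, 0.6]
width: 0.0246
```

Request:
carry_out:
  deltas:
    - [[0,0,-1],0,10]
    - [[0,0,-2],0,10]
    - [[0,0,-2.3],0,10]
    - [[0,0,-2.34],0,10]
    - [[0,0,-2.34],0,10]

```text
t: 6.05
tcp_pos: [0.5855, 0.2883, 0.0332]
ee_rot: [2.409, 2.016, 0.002]
force: [0.7, -0.3, 0.1]
width: 0.0247
```

Request:
carry_out:
  deltas:
    - [[0,0,-0.13],0,10]
    - [[0,0,-0.13],0,10]
    - [[0,0,-0.13],0,36]
    - [[0,0,-0.13],0,36]
    - [[0,0,-0.13],0,36]

```text
t: 6.68
tcp_pos: [0.5847, 0.2881, 0.0286]
ee_rot: [-2.409, -2.016, 0.0]
force: [0.1, 0.3, 0.2]
width: 0.0358
```

Request:
carry_out:
  deltas:
    - [[0,0,1],0,38]
    - [[0,0,3],0,38]
    - [[0,0,4.4],0,38]
    - [[0,0,4.6],0,38]

```text
t: 7.18
tcp_pos: [0.5859, 0.2888, 0.1464]
ee_rot: [2.409, 2.015, 0.006]
force: [0.2, 0.3, -1.2]
width: 0.0378
```

Run:
```python
from fit import *
s=arm.state();print(s['t'],s['tcp_pos'],s['ee_rot'],s['width'])
T=snap('side');save(T['frame'],'s3.png',(190,60,340,210),4)
```

```text
7.175 [0.58588169 0.28879773 0.14638099] [2.40868771 2.0154762  0.00574669] 0.0378467634072414
```

View pics/s3.png

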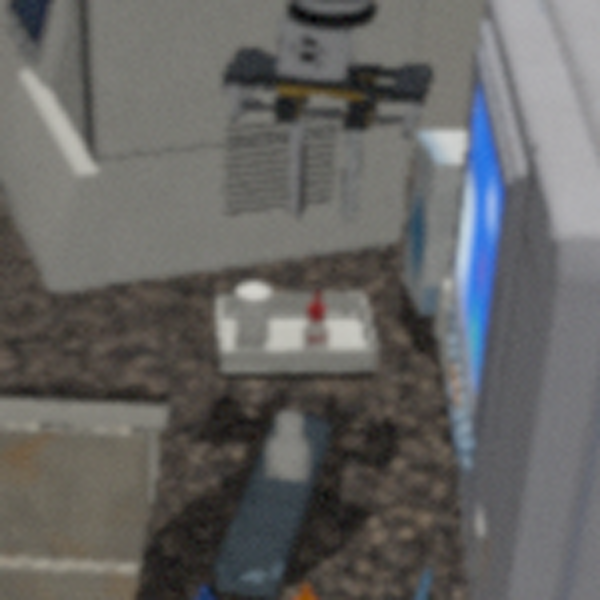

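Red stands in the tray at (316,318). Blue is next.

Request:
carry_out:
  deltas:
    - [[-0.8,-2.4,0.2],0,52]
    - [[-1,-4.8,0.2],0,52]
    - [[-1.5,-7,0.2],0,52]
    - [[-2,-10,0.2],0,52]
    - [[-2.5,-13,0.2],0,52]
    - [[-2.98,-16,0.2],0,52]
    - [[-2.98,-17.85,0.2],0,52]
    - [[-2.98,-17.85,0.2],0,52]
    - [[-2.98,-17.85,0.2],0,52]
    - [[-2.98,-17.85,0.2],0,52]

```text
t: 8.48
tcp_pos: [0.5101, -0.157, 0.148]
ee_rot: [-2.407, -2.017, 0.0]
force: [0.2, 0.5, 0.0]
width: 0.0519
```

Run:
```python
from fit import *
s=arm.state();print(s['t'],s['tcp_pos'],s['ee_rot'],s['width'])
T=snap('side');save(T['frame'],'s4.png',(190,120,340,270),4)
W=cloud(T);print(bottle([W],(.511,-.158)))
```

```text
8.475 [ 0.51011989 -0.15695681  0.14802517] [-2.40730773e+00 -2.01658816e+00  4.40472857e-04] 0.051943298986263466
(array([ 0.50969394, -0.15871669]), 91, np.float64(0.0009314031804321613))
```

View pics/s4.png

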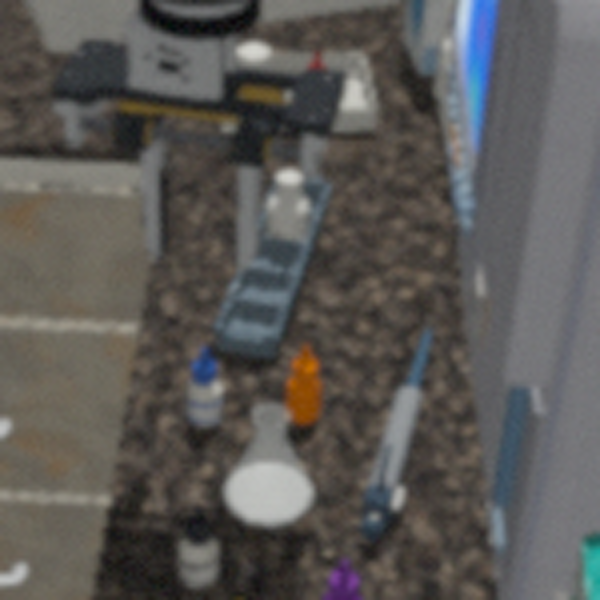

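The jaws are over blue at (205,395), with orange at (303,385) and the flask at (268,480) both clear of them.

Request:
carry_out:
  deltas:
    - [[0.03,0,-2],0,52]
    - [[0.03,0,-4],0,52]
    - [[0.03,0,-4.75],0,52]
    - [[0.03,0,-4.84],0,52]
    - [[0.03,0,-4.84],0,52]
    - [[0.03,0,-4.84],0,10]
    - [[0.03,0,-4.84],0,10]
    - [[0.03,0,-4.84],0,10]
    - [[0.03,0,-4.84],0,10]
    - [[0.03,0,-4.84],0,10]

```text
t: 9.78
tcp_pos: [0.5114, -0.1583, 0.028]
ee_rot: [2.409, 2.016, 0.0]
force: [-0.5, -0.2, 6.8]
width: 0.0246
```

Request:
carry_out:
  deltas:
    - [[0,0,2],0,10]
    - [[0,0,4],0,10]
    - [[0,0,4.6],0,10]
    - [[0.5,2.2,4.6],0,10]
    - [[1,4.4,4.6],0,10]
    - [[1.5,6.6,4.6],0,10]
    - [[2,8.8,4.6],0,10]
    - [[2.5,10.9,4.6],0,10]
    - [[2.5,10.9,4.6],0,10]
    - [[2.5,10.9,4.6],0,10]

```text
t: 11.02
tcp_pos: [0.5731, 0.1139, 0.1418]
ee_rot: [-2.409, -2.016, 0.002]
force: [-0.3, -1.1, -0.1]
width: 0.0244
```

Run:
```python
from fit import *
s=arm.state();print(s['t'],s['tcp_pos'],s['ee_rot'],s['width'])
T=snap('side');save(T['frame'],'s5.png',(190,80,340,230),4)
```

```text
11.025 [0.57307173 0.11392713 0.14177932] [-2.40852948e+00 -2.01624227e+00  2.36192260e-03] 0.024360339560991807
```

View pics/s5.png

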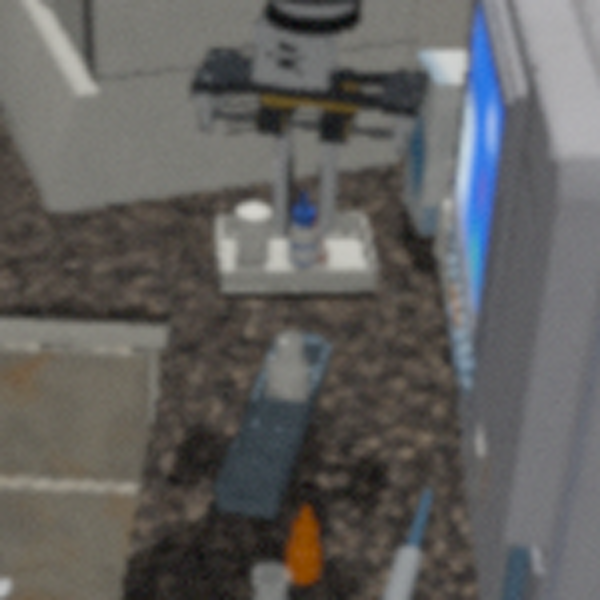

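Blue hangs upright at (305,230). I'll lower it into the leftmost compartment.

Request:
carry_out:
  deltas:
    - [[0,0,-1.5],0,10]
    - [[0,0,-3],0,10]
    - [[0,0,-3.8],0,10]
    - [[0,0,-4.2],0,10]
    - [[0,0,-4.37],0,10]
    - [[0,0,-4.37],0,10]
    - [[0,0,-4.37],0,10]

```text
t: 11.95
tcp_pos: [0.5741, 0.1144, 0.0343]
ee_rot: [2.409, 2.016, 0.002]
force: [-0.7, 0.4, 0.4]
width: 0.0245
```

Run:
```python
from fit import *
s=arm.state();print(s['t'],s['tcp_pos'],s['force'],s['width'])
T=snap('side');save(T['frame'],'s6.png',(210,110,310,210),6)
```

```text
11.95 [0.57409175 0.11444788 0.03427079] [-0.72503099  0.35390416  0.40295287] 0.024472713018058284
```

View pics/s6.png

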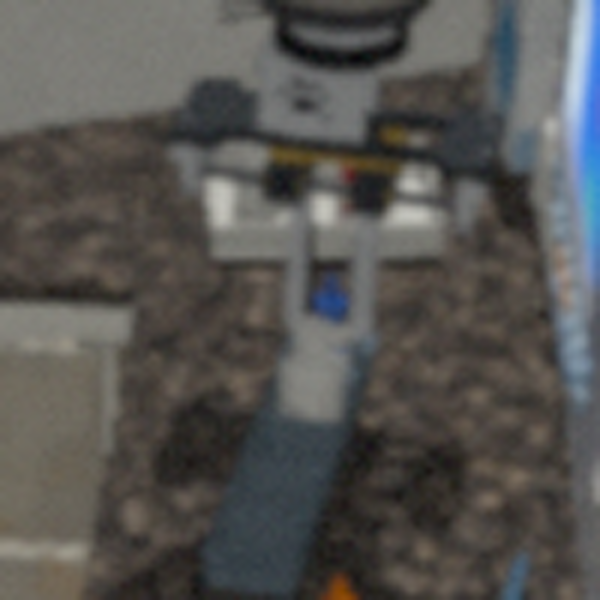

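Request:
carry_out:
  deltas:
    - [[0,0,-0.1],0,10]
    - [[0,0,-0.1],0,10]
    - [[0,0,-0.1],0,40]
    - [[0,0,-0.1],0,40]
    - [[0,0,-0.1],0,40]

```text
t: 12.62
tcp_pos: [0.5735, 0.1144, 0.0309]
ee_rot: [-2.409, -2.016, 0.0]
force: [0.2, 1.1, -0.2]
width: 0.0402
```

Request:
carry_out:
  deltas:
    - [[0,0,1],0,42]
    - [[0,0,3],0,42]
    - [[0,0,4.6],0,42]
    - [[-0.2,-1.5,4.6],0,52]
    - [[-0.4,-4,4.6],0,52]
    - [[-0.8,-6.5,4.6],0,52]
    - [[-1,-9,4.6],0,52]
    - [[-1,-11.5,4.6],0,52]
    - [[-1,-14,4.6],0,52]
    - [[-0.92,-16.5,4.6],0,52]

```text
t: 13.88
tcp_pos: [0.5502, -0.299, 0.1461]
ee_rot: [2.409, 2.016, 0.0]
force: [0.9, 0.2, 0.4]
width: 0.0521
```

Run:
```python
from fit import *
s=arm.state();print(s['t'],s['tcp_pos'],s['force'],s['width'])
T=snap('side');save(T['frame'],'s7.png',(190,110,340,310),3.9)
W=cloud(T)
S=snap('top');save(S['frame'],'t7.png',(125,145,345,235),3.5);V=cloud(S)
print('yellow',bottle([W],(.5495,-.3925)))
for c in ([W],[V]):
  for n,x in dict(blue=(.574,.114),white=(.567,.072)).items():
    try:print(n,bottle(c,x,.004,zmin=.02,**({} if n=='blue' else dict(prof=((.02,.045,.018),)))))
    except Exception as e:print(e)
```

```text
13.875 [ 0.55020898 -0.29897386  0.14612181] [0.93430701 0.16718715 0.40704808] 0.05213349333549126
yellow (array([ 0.54923622, -0.39236649]), 111, np.float64(0.001070597664153336))
blue (array([0.58140944, 0.11634572]), 22, np.float64(0.0032192745762851145))
white (array([0.567, 0.072]), 0, np.float64(nan))
blue (array([0.5766856 , 0.11899699]), 41, np.float64(0.001987502004939393))
white (array([0.56910578, 0.07182094]), 66, np.float64(0.002470881067802407))
  return _methods._mean(a, axis=axis, dtype=dtype,
  ret = ret.dtype.type(ret / rcount)
```

View pics/s7.png

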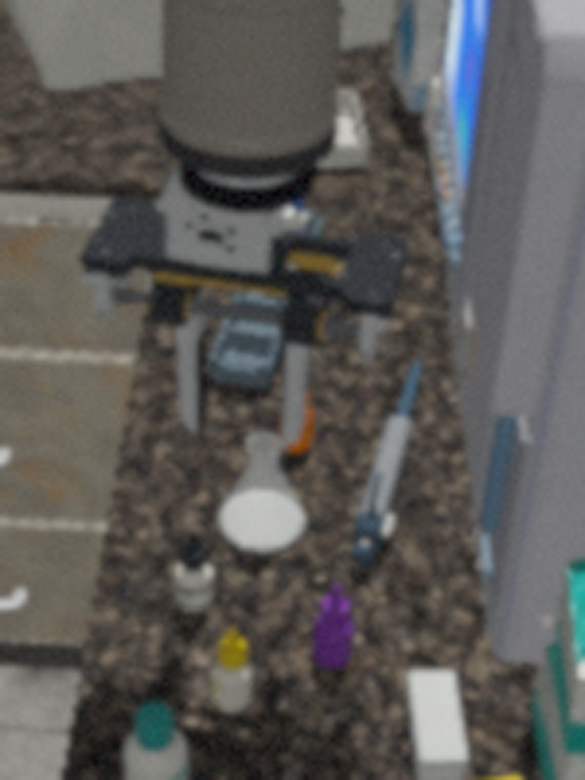

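View pics/t7.png

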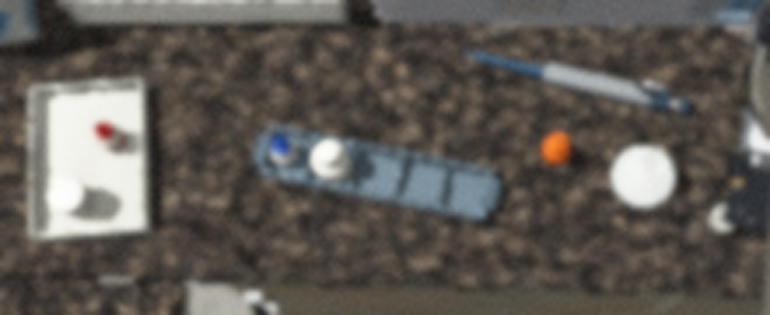

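Blue stands in the leftmost compartment: in the top view (280,148), about 46 mm left of white (330,158). Yellow is at (233,670) in the side view, with purple and teal clear of the jaws, so I'll pick yellow.

Request:
carry_out:
  deltas:
    - [[0.03,-2,0],0,52]
    - [[0.03,-3.72,0],0,52]
    - [[0.03,-3.72,0],0,52]
    - [[0.03,-3.72,-0.5],0,52]
    - [[0.03,-3.72,-2.5],0,52]
    - [[0.03,-3.72,-4.2],0,52]
    - [[0.03,-3.72,-4.76],0,52]
    - [[0.03,-3.72,-4.76],0,52]

```text
t: 14.98
tcp_pos: [0.5514, -0.3889, 0.0266]
ee_rot: [-2.407, -2.017, 0.0]
force: [-1.1, -1.1, 1.1]
width: 0.0519
```

Request:
carry_out:
  deltas:
    - [[0,0,0],0,10]
    - [[0,0,0],0,10]
    - [[0,0,0],0,10]
    - [[0,0,0],0,10]
    - [[0,0,0],0,10]

```text
t: 15.6
tcp_pos: [0.5517, -0.3903, 0.0278]
ee_rot: [2.409, 2.015, 0.0]
force: [-1.7, 1.0, 6.8]
width: 0.0246
```

Request:
carry_out:
  deltas:
    - [[0,0,2],0,10]
    - [[0,0,4],0,10]
    - [[0,0,4.8],0,10]
    - [[0,2.4,4.8],0,10]
    - [[0.1,4.8,4.8],0,10]
    - [[0.1,7.2,4.8],0,10]
    - [[0.2,9.6,4.8],0,10]
    - [[0.26,12,4.8],0,10]
    - [[0.26,14.4,4.8],0,10]
    - [[0.26,16.7,4.8],0,10]

```text
t: 16.85
tcp_pos: [0.5572, 0.0295, 0.1466]
ee_rot: [-2.409, -2.016, 0.001]
force: [-0.1, -0.4, 0.1]
width: 0.0246
```

Request:
carry_out:
  deltas:
    - [[0,0,0],0,10]
    - [[0,0,0],0,10]

```text
t: 17.1
tcp_pos: [0.5575, 0.027, 0.1465]
ee_rot: [-2.409, -2.016, 0.001]
force: [-0.5, -0.7, -0.6]
width: 0.0243
```

Run:
```python
from fit import *
s=arm.state();print(s['t'],s['tcp_pos'],s['force'],s['width'])
T=snap('side');save(T['frame'],'s8.png',(190,80,340,230),4)
```

```text
17.1 [0.55752584 0.02700451 0.14654652] [-0.453008   -0.68336742 -0.57705201] 0.024339854875301613
```

View pics/s8.png

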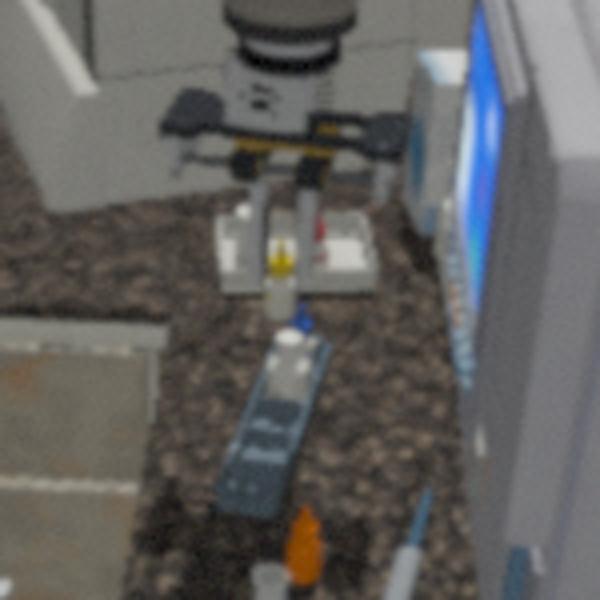

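Yellow is held upright at (281,280), above the third compartment. I'll lower it.

Request:
carry_out:
  deltas:
    - [[0.03,0,-1.5],0,10]
    - [[0.03,0,-3],0,10]
    - [[0.03,0,-4],0,10]
    - [[0.03,0,-4.4],0,10]
    - [[0.03,0,-4.6],0,10]
    - [[0.03,0,-4.6],0,10]
    - [[0.03,0,-4.6],0,10]

```text
t: 18.02
tcp_pos: [0.5591, 0.0275, 0.0328]
ee_rot: [2.409, 2.015, 0.001]
force: [-0.6, -0.5, -0.7]
width: 0.0249
```

Request:
carry_out:
  deltas:
    - [[0,0,-0.06],0,10]
    - [[0,0,-0.06],0,10]
    - [[0,0,-0.06],0,40]
    - [[0,0,-0.06],0,40]
    - [[0,0,-0.06],0,40]

```text
t: 18.65
tcp_pos: [0.5585, 0.0276, 0.0305]
ee_rot: [-2.409, -2.016, 0.0]
force: [-0.8, 0.1, -0.5]
width: 0.0401
```

Request:
carry_out:
  deltas:
    - [[0,0,1],0,42]
    - [[0,0,3],0,42]
    - [[0,0,4.6],0,42]
    - [[-0.2,-1.5,4.6],0,52]
    - [[-0.4,-3.5,4.6],0,52]
    - [[-0.8,-5.5,4.6],0,52]
    - [[-1.2,-8,4.6],0,52]
    - [[-1.52,-10,4.6],0,52]
    - [[-1.52,-10,4.6],0,52]

```text
t: 19.77
tcp_pos: [0.5191, -0.2268, 0.1452]
ee_rot: [2.415, 2.008, -0.002]
force: [-0.3, -0.2, -0.4]
width: 0.0518
```

Run:
```python
from fit import *
s=arm.state();print(s['t'],s['tcp_pos'],s['force'],s['width'])
T=snap('side');save(T['frame'],'s9.png',(190,110,340,310),3.9)
W=cloud(T)
S=snap('top');save(S['frame'],'t9.png',(125,145,345,235),3.5);V=cloud(S)
print('black',bottle([W],(.518,-.313)))
```

```text
19.775 [ 0.51913061 -0.2267562   0.14517492] [-0.33820457 -0.23517319 -0.42173463] 0.05178265479547267
black (array([ 0.51814122, -0.3134289 ]), 104, np.float64(0.0007244700526229594))
```

View pics/s9.png

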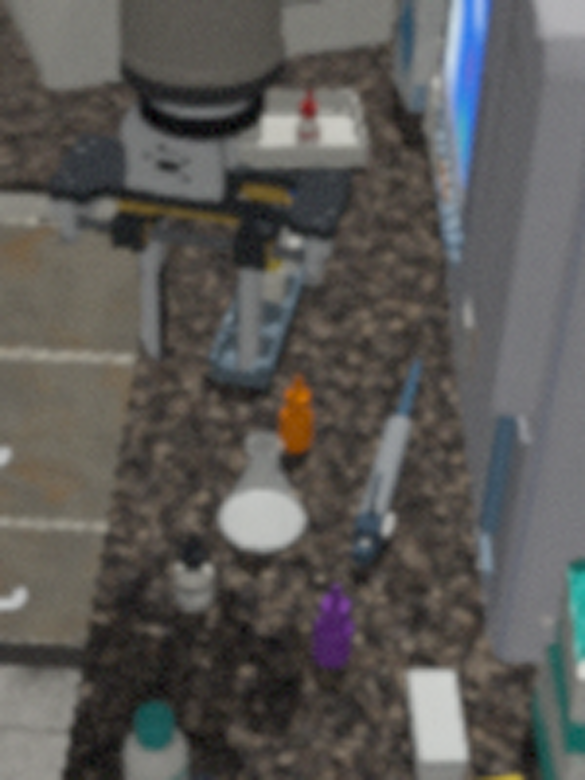

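View pics/t9.png

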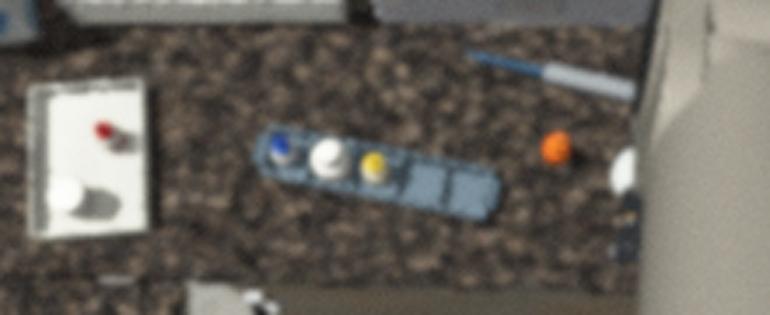

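Yellow stands in the compartment to the right of white (top view 375,168). Black is at (193,580) in the side view with free space around it, so I'll pick black.

Request:
carry_out:
  deltas:
    - [[0,-2,0],0,52]
    - [[0,-3.54,0],0,52]
    - [[0,-3.54,0],0,52]
    - [[0,-3.54,-0.3],0,52]

```text
t: 20.38
tcp_pos: [0.5215, -0.3091, 0.138]
ee_rot: [2.407, 2.018, 0.001]
force: [0.1, 0.6, -0.4]
width: 0.0522
```

Request:
carry_out:
  deltas:
    - [[0,-0.14,-2],0,52]
    - [[0,-0.14,-4],0,52]
    - [[0,-0.14,-4.42],0,52]
    - [[0,-0.14,-4.42],0,52]
    - [[0,-0.14,-4.42],0,10]
    - [[0,-0.14,-4.42],0,10]
    - [[0,-0.14,-4.42],0,10]
    - [[0,-0.14,-4.42],0,10]
    - [[0,-0.14,-4.42],0,10]

```text
t: 21.5
tcp_pos: [0.5209, -0.3148, 0.0282]
ee_rot: [2.409, 2.015, 0.0]
force: [-1.5, -0.2, 8.7]
width: 0.0245
```

Request:
carry_out:
  deltas:
    - [[0,0,2],0,10]
    - [[0,0,4],0,10]
    - [[0,0,4.8],0,10]
    - [[0.2,2.4,4.8],0,10]
    - [[0.5,4.8,4.8],0,10]
    - [[0.8,7.2,4.8],0,10]
    - [[1,9.6,4.8],0,10]
    - [[1.18,11.9,4.8],0,10]
    - [[1.18,11.9,4.8],0,10]
    - [[1.18,11.9,4.8],0,10]

```text
t: 22.75
tcp_pos: [0.5497, -0.0175, 0.147]
ee_rot: [-2.409, -2.016, 0.001]
force: [-0.2, 0.0, -0.3]
width: 0.0245
```

Run:
```python
from fit import *
s=arm.state();print(s['t'],s['tcp_pos'],s['force'],s['width'])
T=snap('side');save(T['frame'],'s10.png',(190,80,340,230),4)
```

```text
22.75 [ 0.54971137 -0.01747379  0.14701214] [-0.1603467   0.04305363 -0.32493224] 0.024524876484917264
```

View pics/s10.png

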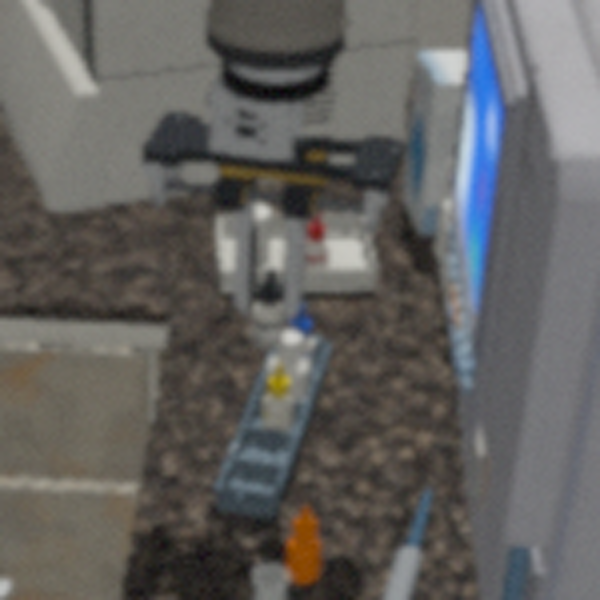

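Black is held upright at (270,305), and yellow stands at (280,400) to the right of white. I'll lower black into the fourth compartment.

Request:
carry_out:
  deltas:
    - [[0.03,0.03,-1.5],0,10]
    - [[0.03,0.03,-3],0,10]
    - [[0.03,0.03,-4],0,10]
    - [[0.03,0.03,-4.4],0,10]
    - [[0.03,0.03,-4.62],0,10]
    - [[0.03,0.03,-4.62],0,10]
    - [[0.03,0.03,-4.62],0,10]

```text
t: 23.68
tcp_pos: [0.5513, -0.0164, 0.0327]
ee_rot: [2.409, 2.015, 0.001]
force: [0.5, 0.2, 1.1]
width: 0.0248
```

Request:
carry_out:
  deltas:
    - [[0,0,-0.06],0,10]
    - [[0,0,-0.06],0,10]
    - [[0,0,-0.06],0,40]
    - [[0,0,-0.06],0,40]
    - [[0,0,-0.06],0,40]

```text
t: 24.3
tcp_pos: [0.5508, -0.0162, 0.0305]
ee_rot: [-2.409, -2.016, -0.0]
force: [-0.3, -0.3, -0.3]
width: 0.0402
```

Request:
carry_out:
  deltas:
    - [[0,0,1],0,42]
    - [[0,0,3],0,42]
    - [[0,0,5],0,42]
    - [[-0.5,-2,6],0,52]
    - [[-1,-4,6],0,52]
    - [[-1,-6,6],0,52]
    - [[-1,-8,6],0,52]
    - [[-1,-10,6],0,52]
    - [[-1,-12,6],0,52]
    - [[-1,-12,6],0,52]

```text
t: 25.55
tcp_pos: [0.5245, -0.3203, 0.1799]
ee_rot: [2.415, 2.01, -0.002]
force: [0.8, 1.2, 0.3]
width: 0.0521
```

Run:
```python
from fit import *
s=arm.state();print(s['t'],s['tcp_pos'],s['force'],s['width'])
T=snap('side');save(T['frame'],'s11.png',(190,110,340,310),3.9)
S=snap('top');save(S['frame'],'t11.png',(125,145,285,235),4.8)
Ws=[cloud(T),cloud(S)]
c,sn=np.cos(-.177),np.sin(-.177)
for n,x,b in (('blue',(.574,.114),.004),('yellow',(.5585,.0275),.004),('black',(.5505,-.0165),.004),('red',(.585,.288),.003)):
  for w in Ws:
    try:
      r=bottle([w],x,b,zmin=.024);d=r[0]-[.5585,.027];print(n,r[0].round(4),r[1],'caddy',np.round([c*d[0]+sn*d[1],-sn*d[0]+c*d[1]],4))
    except Exception as e:print(n,e)
```

```text
25.55 [ 0.52452554 -0.32032467  0.17988886] [0.82993006 1.16186872 0.26860668] 0.05209669970069635
blue [0.5724 0.1125] 4 caddy [-0.0014  0.0866]
blue [0.5782 0.1175] 31 caddy [0.0034 0.0926]
yellow [0.5585 0.0275] 0 caddy [-0.0001  0.0005]
yellow [0.5616 0.0279] 25 caddy [0.0029 0.0015]
black [ 0.5505 -0.0165] 0 caddy [-0.0002 -0.0442]
black [ 0.5544 -0.0127] 22 caddy [ 0.003  -0.0398]
red [0.5832 0.2867] 38 caddy [-0.0214  0.2599]
red [0.5878 0.2902] 28 caddy [-0.0175  0.2642]
  return _methods._mean(a, axis=axis, dtype=dtype,
  ret = ret.dtype.type(ret / rcount)
```

View pics/s11.png

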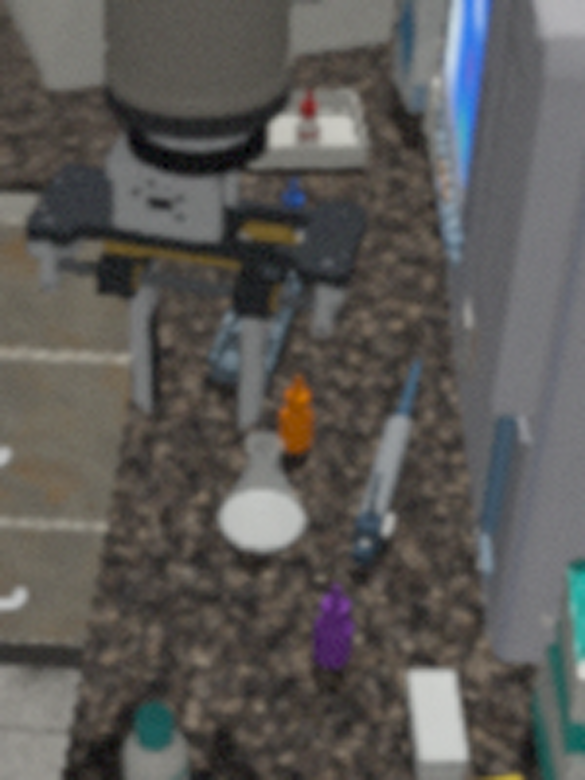

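View pics/t11.png

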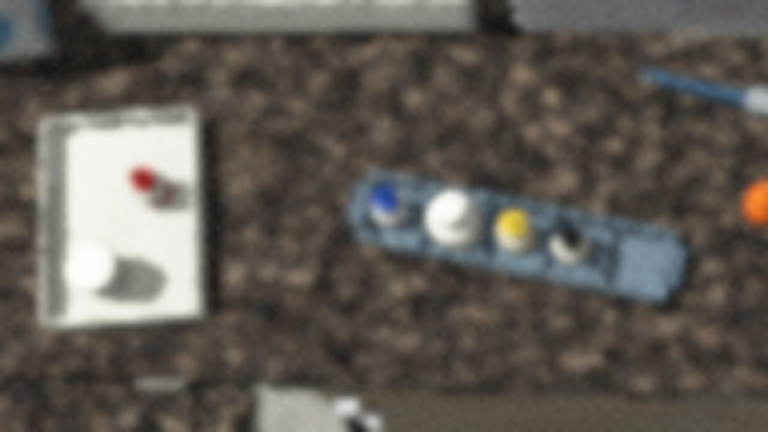

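The top view shows blue (385,203), white (450,215), yellow (513,230) and black (570,243) in compartments 1 to 4, and red (143,180) in the tray. I'll move the arm aside so the side camera gets a clear last check.

Request:
carry_out:
  deltas:
    - [[-2,-2,1],0,52]
    - [[-4,-4,1],0,52]
    - [[-5,-6,1],0,52]
    - [[-5,-8,1],0,52]
    - [[-5,-8,1],0,52]
    - [[-5,-8,1],0,52]

```text
t: 26.4
tcp_pos: [0.4018, -0.5146, 0.2052]
ee_rot: [-2.407, -2.018, -0.001]
force: [0.9, 0.6, 0.1]
width: 0.0518
```

Run:
```python
from fit import *
s=arm.state();print(s['t'],s['tcp_pos'],s['force'],s['qd'])
T=snap('side');save(T['frame'],'s12.png',(190,110,340,310),3.9)
```

```text
26.4 [ 0.40176067 -0.51457125  0.20524378] [0.85109754 0.60390561 0.11766217] [-1.39475034e-02 -1.36766460e-02 -9.28780075e-03  9.60246222e-03
  6.07304319e-05 -2.27615316e-03  1.12706602e-03]
```

View pics/s12.png

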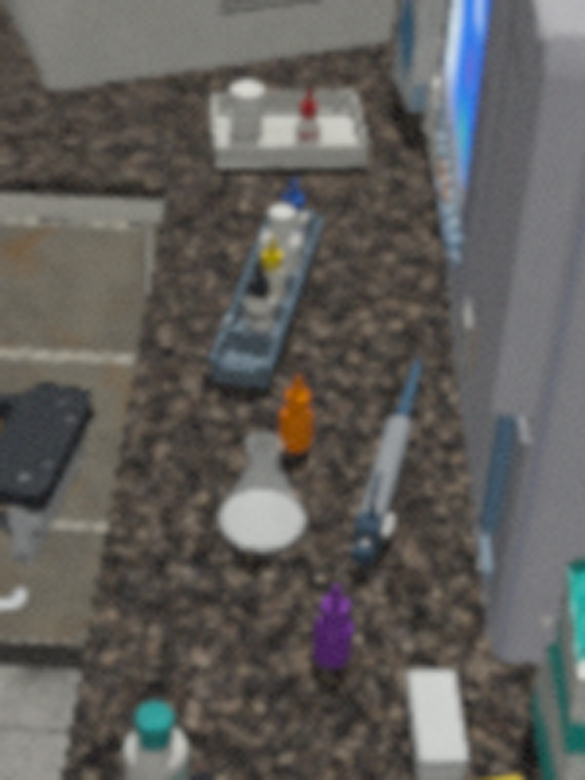

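The side view shows blue (293,195), white (283,215), yellow (272,260) and black (262,290) upright in a row in the caddy. Red stands in the tray (308,118). The pot, flask and teal bottle haven't moved, so I'll hand in.

```bash
python3 -c "
from workcell import arm
print(arm.hand_in())"
```

```text
the job is handed in; nothing more can be done
None
```

The caddy is set up as asked and handed in; the hand-in gave no verdict. I stood the red bottle in the far half of the tray. White stayed in the second compartment from the left, with blue in the first, yellow in the third and black in the fourth. The last move ended at about 26.4 s of the 107 s allowed.

**Last checks:** Both cameras show all five bottles upright and released, and the arm clear of everything. The pot, flask, teal bottle and white bottle look unmoved in the pictures; I did not re-measure their positions at the end. From the top camera, blue, yellow and black are within about 6 mm of their compartment centres, against the 13 mm limit.

**Disagreements:**
- **Camera offset:** The top camera puts things about 3–5 mm further back than the side camera. I aimed between the two.
- **Side view:** It had too few clear points inside the caddy to confirm blue, yellow and black, so those positions rest on the top camera and the arm's own position at release.
- **Caddy position:** The two cameras' caddy fits differed by about 7 mm along the row. The bottles went in with no force build-up.

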